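# Take the push-and-turn cap off the trimmer's oil reservoir

### The job

The oil reservoir on the mitre trimmer is closed by a spring-loaded bayonet cap: press the cap down, turn it counter-clockwise until you feel it come up against its stop, then lift it off and stand it gently, wing up, in the metal drip dish. Do not force the cap, whether pressing, turning or pulling, do not drop it, and leave the oil can, the mallet and the gilt moulding corner where they are.

Things in the scene. Friction and masses are not known exactly. Their poses are not given: they have to be found in the camera images.
- cap: Loose round steel cap, 0.14 kg. Origin on its axis, at the underside of its top disc; z up, x along the wing. Disc 61 mm diameter, z = 0 to 6 mm. Below it a skirt, 61 mm outside and 53 mm inside diameter, down to z = -24 mm, on which the cap can stand. All contact forces between cap and trimmer added (spring included) must stay below 50 N.
- wing (a point): Middle of the cap's grip wing, on the axis, 21 mm above the cap's origin. The wing is a straight flat bar 44 mm long (x), 12 mm thick (y), 30 mm high, standing on the disc. Gripped, the cap turns counter-clockwise seen from above (clockwise is blocked at once) with about 0.1 N m or less until it meets a hard stop; some 0.4 N m against the stop is already too much.
- bar (a point): Middle of the crossbar inside the cap: 32 mm long (x), 6 mm wide, 18.5 mm below the cap's origin on a 7 mm stem. It starts locked under a slotted collar in the neck. The stop lies 0.6 to 1.5 rad on from there: unseen and different each time, to be felt for. From 0.10 to 0.02 rad before the stop the bar is under the slot and the cap comes up freely by itself.
- neck (a point): Centre of the top of the reservoir's neck, 100 mm above the bench; axes as the trimmer's. The locked cap's origin is 10 mm above it. A spring in the neck pushes the cap up: 5 N to start it down, plus 0.9 N per mm. A bump stops it turning if pressed less than 5 mm; at 10 mm the disc hits the neck hard; 6 to 9 mm (10 to 13 N) is right. Raised 24 mm, the cap is clear of the neck.
- trimmer: Fixed cast-iron mitre trimmer with oil reservoir. Origin on the bench under the reservoir's axis, z up. Reservoir: upright cylinder 84 mm diameter, 70 mm high, with a neck 50 mm in diameter above it. The machine lies to its -y side: y = -90 to -560 mm, x = -130 to 130 mm, 50 mm high as far as y = -180 mm, beyond that up to 240 mm. The locked cap's x lies along the trimmer's x.
- dish: Fixed square aluminium drip dish, 130 x 130 mm, walls 4 mm thick and 18 mm high. Origin at the centre of its underside.
- dish_in (a point): Centre of the dish's inner floor; the cap standing there has its origin 24 mm above it. Axes along the dish's sides.
- oil_can: Green enamelled oil can, 68 mm diameter, 150 mm high to the tip of its spout; origin at the centre of its foot. Bystander.
- mallet: Turned beech mallet lying on the bench, handle along x (to -x), 260 mm long, head 70 mm diameter and 100 mm long across (y) at x = +85 mm; origin at the middle, on the bench. Bystander.
- moulding: L-shaped corner of gilt picture moulding, arms 130 mm long and 40 mm wide along +x and +y, 26 mm high, lying flat; origin on the bench where the arms meet. Bystander.
Mind the look-alikes: they are no part of the job. Of the things shaped like the cap, the steel one is meant. Several things have the shape of the dish; the one meant has the colours described above.

How it is judged:
By the outcome, as a careful person would: the job done as asked, in the order asked, and still so for the second after the job is handed in, with the robot touching nothing.
It also fails if it takes over 72 s, if anything falls off the work surface, if the arm or the gripper's body presses on something with over 40 N, if the wrist force passes 120 N, or if a joint passes its speed limit or range.

### The arm

A 7-joint arm with a two-finger parallel gripper is mounted at the origin on the work surface. World frame = base frame: x ahead of the robot, y to its left, z up, the work surface at z = 0. Lengths are in m, angles in rad, forces in N, time in s.
With the tool pointing down it reaches from about 0.425 to 0.95 m from the base axis. Payload 4.7 kg.
Tool frame: the origin (TCP) lies on the centre line of the jaws, within the pads' length; the fingertips stand robot.nose_length ahead of it and the grasp point (between the pads) lies 8 mm behind it (robot.nose_length is the distance from the TCP to the fingertips, in m); z points along the fingers, x is the direction in which the jaws open and shut, and the axes are right-handed (so a half turn about z gives the same grasp; the last joint's range is limited). The gripper opens to 85 mm and grips with 20 to 120 N. Pads are 22 mm wide; open, the fingers measure 114 mm over their backs; the gripper's body (76 mm by 85 mm) begins 54 mm behind the grasp point. The pads swing forward as they close: fully open they stand 13 mm farther back than shut.
Start: joints at [1.162, 0.469, -0.049, 1.532, 0.024, 1.141, -0.082], TCP at [0.25, -0.627, 0.242] pointing down, gripper open.
Joint ranges: [-2.59, 2.59], [-0.33, 1.99], [-1.39, 1.29], [0.1, 2.45], [-1.04, 4.18], [0.21, 1.99], [-2.66, 2.66]. Speed limits (rad/s): [2.57, 2.57, 3.14, 3.14, 3.14, 3.14, 3.14].

### API

Orientations are given as [roll, pitch, yaw] about the fixed x, y, z axes, in that order (R = Rz(yaw) Ry(pitch) Rx(roll)).
In Python, from plant import robot gives the robot as it stands. Calls block until the motion is done:
- robot.goto(position, orientation): joint-space move of the TCP to a pose.
- robot.move_straight(position, vel=0.15, attitude=None, contact_N=None): straight line of the TCP; attitude=None keeps the orientation; vel is the mean speed in m/s. With contact_N (N) it stops when the force on the tool has changed by that much, and returns True; else False.
- robot.move_joints(angles): joint-space move.
- robot.grip(opening, strength=None): opening from 0.0 (shut) to 1.0 (fully open); strength is the grip in N (None keeps the last); returns when the fingers have stopped.
- robot.sleep(seconds).
- robot.inverse_kinematics(position, orientation): joint angles nearest the present ones, or None.
- robot.sense(): the state.
- robot.grab_frame(name): name is "scene" or "top"; returns a dict with "image" (480x640x3 uint8, red, green, blue), "range_z" (480x640 float32, m along the optical axis (not along the pixel's ray), 0 where there is no reading), "fx", "fy", "cx", "cy" (pixels), "R" (3x3) and "t" (3): a world point X has camera coordinates R X + t. Camera axes: x right, y down, z forward; pixel columns grow to the right and rows downward; lengths in m; the calibration is good to about 2 mm. A picture is of the moment at which its call begins.
A pose or a line that the arm cannot do raises robot.IKError and nothing moves.
- robot.close_job(): hands the job in, once; it reports no verdict.
The state is a dict: "t": time; "joint_pos": joint angles; "joint_velocities": joint speeds; "effort": joint torques, N m; "tcp_pos": TCP position; "tcp_rot": TCP orientation; "wrist_force": force on the tool from outside, world axes, zero at the start; "torque": the same for the moment, N m; "opening": opening from 0.0 (shut) to 1.0 (fully open).
Only numpy, scipy, OpenCV 4.12 (cv2) and the standard library are available. Lean on these libraries where they do the work, as an engineer would, in place of code of your own. Each camera call takes 0.05 s, during which the arm holds its last target. There are 200 camera calls.

## Working session

There is one attempt and no reset: what is moved stays moved. The work goes in short steps, each a Python script; the robot and the scene stay as the last script left them, time stands still between calls to the robot, and variables do not carry over. Pictures are saved under pics/ and viewed, about 8 in all and at most 12, crops included, and the job is handed in when it is done.

```bash
ls; mkdir -p pics
cat > h.py <<'E'
import numpy as np, cv2
from plant import robot
def snap(name):
    f=robot.grab_frame(name); return f
def save(f,fn,crop=None,s=1):
    im=f["image"][:,:,::-1]
    if crop: r0,r1,c0,c1=crop; im=im[r0:r1,c0:c1]
    cv2.imwrite("pics/"+fn,cv2.resize(np.ascontiguousarray(im),None,fx=s,fy=s,interpolation=cv2.INTER_CUBIC))
def world(f):
    z=f["range_z"].astype(float); v,u=np.mgrid[0:480,0:640]
    C=np.stack([(u-f["cx"])/f["fx"]*z,(v-f["cy"])/f["fy"]*z,z],-1)
    W=(C-np.array(f["t"]))@np.array(f["R"]); W[z==0]=np.nan; return W
E
python3 - <<'E'
from h import *
for n in("scene","top"):
    f=snap(n); save(f,n+"0.png"); np.savez("/tmp/"+n+"0.npz",**{k:np.array(v) for k,v in f.items()})
    print(n,-np.array(f["R"]).T@np.array(f["t"]),f["fx"])
print(robot.nose_length,robot.sense())
E
```

```text
pics
scene [0.92358832 0.3444938  0.71158545] 451.7366881119362
top [0.32816622 0.21372176 1.02810014] 553.4732834553012
0.011 {'t': 0.1, 'joint_pos': array([ 1.1621212 ,  0.4694072 , -0.04857178,  1.53357407,  0.02408939,
        1.14101792, -0.08233336]), 'joint_velocities': array([-1.59172988e-04, -1.51855343e-03,  3.60526961e-04, -1.67202695e-03,
       -2.40465569e-05, -7.09912521e-04,  1.11239640e-03]), 'effort': array([ 8.75283731e-04, -5.11518288e+01, -4.67074185e-02, -2.38390338e+01,
        1.08940320e-02,  4.40736054e-03, -3.13714077e-05]), 'tcp_pos': array([ 0.2500439 , -0.6264297 ,  0.24133515]), 'tcp_rot': array([ 3.14152770e+00,  1.82033680e-03, -1.19105072e+00]), 'wrist_force': array([-0.33941162, -0.47334295,  0.09138245]), 'torque': array([0.03231727, 0.00289695, 0.01189587]), 'opening': 0.9996234601509606}
```

View pics/top0.png

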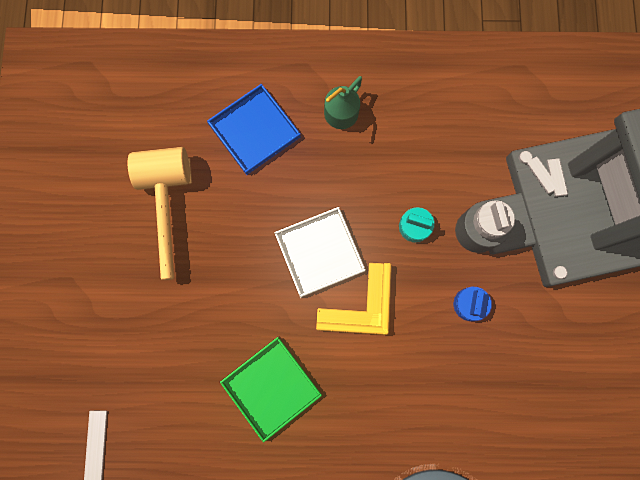

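View pics/scene0.png

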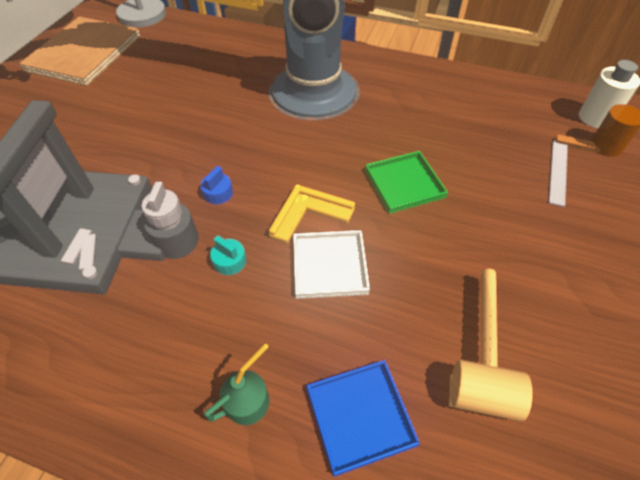

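Top picture: the cap-shaped things are the steel cap on the trimmer (497,217), a teal one (418,225) and a blue one (473,304). The dishes are pale metal (320,252), blue (255,130) and green (271,389). By the description I choose the steel cap and the pale dish. The oil can is at (342,106), the mallet at (160,200) and the moulding at (370,310).

Run:
```python
from h import *
fs={n:dict(np.load(f"/tmp/{n}0.npz")) for n in("top","scene")}
save(fs["top"],"crop1.png",(170,290,260,540),2.5)
for n,cc in(("top",(497,217)),("scene",(162,205))):
    f=fs[n];W=world(f)
    v,u=np.mgrid[0:480,0:640]; near=np.hypot(u-cc[0],v-cc[1])<40
    for lab,lo,hi in(("wingtop",.140,.156),("disc",.110,.122)):
        m=near&(W[...,2]>lo)&(W[...,2]<hi); P=W[m]
        r=cv2.minAreaRect((P[:,:2]*1000).astype(np.float32)); e=cv2.minEnclosingCircle((P[:,:2]*1000).astype(np.float32))
        print(n,lab,m.sum(),"z",np.median(P[:,2]).round(4),"mean",P.mean(0).round(4),"rect",np.round(r[0],1),np.round(r[1],1),r[2],"circ",e)
    # dish
    c=(320,252) if n=="top" else (330,264)
    im=f["image"].astype(int); sat=im.max(-1)-im.min(-1)
    m=(np.hypot(u-c[0],v-c[1])<75)&(sat<40)&(im.min(-1)>90)
    k,l=cv2.connectedComponents(m.astype(np.uint8)); m=l==l[c[1],c[0]]
    P=W[m]; fl=P[P[:,2]<.008]; rim=P[P[:,2]>.013]
    print(n,"dish floor z",np.median(fl[:,2]),len(fl),"rim",len(rim),np.median(rim[:,2]))
    for Q in(fl,rim,P): print(cv2.minAreaRect((Q[:,:2]*1000).astype(np.float32)))
    # trimmer body edge / bench height
    b=W[(np.hypot(u-c[0],v-c[1])<110)&(np.abs(W[...,2])<.02)&(sat>60)]; print("bench z",np.median(b[:,2]))
```

```text
top wingtop 211 z 0.1457 mean [ 0.5362 -0.0897  0.1456] rect [537.  -90.1] [44.4 13. ] 14.68022346496582 circ ((537.2457275390625, -91.01443481445312), 22.230003356933594)
top disc 704 z 0.1162 mean [ 0.5336 -0.0866  0.1161] rect [536.6 -90.3] [59.9 60.3] 42.83528518676758 circ ((537.2420654296875, -90.00423431396484), 31.392139434814453)
top dish floor z 0.0037502156737605156 4157 rim 589 0.01758134939959734
((492.9283142089844, 203.24925231933594), (127.38888549804688, 131.22329711914062), 22.634105682373047)
((493.5643310546875, 206.6197052001953), (130.10081481933594, 129.89486694335938), 22.596647262573242)
((493.7152404785156, 205.2674560546875), (129.98265075683594, 131.8319854736328), 22.92888069152832)
bench z 1.4117528744657272e-05
scene wingtop 171 z 0.145 mean [ 0.5372 -0.0872  0.1447] rect [535.4 -88.5] [43.7 12.7] 14.127893447875977 circ ((535.513671875, -88.85123443603516), 22.333820343017578)
scene disc 563 z 0.1154 mean [ 0.5403 -0.082   0.1154] rect [537.6 -87.1] [56.4 60.1] 37.13142776489258 circ ((535.2618408203125, -88.73243713378906), 31.382587432861328)
scene dish floor z 0.0035949845739498554 3701 rim 644 0.017041272977348695
((492.4255065917969, 206.32199096679688), (131.94190979003906, 131.5856170654297), 21.4891414642334)
((491.38336181640625, 208.3300018310547), (131.61436462402344, 129.6124267578125), 22.669525146484375)
((491.5003662109375, 206.595458984375), (133.31332397460938, 129.98458862304688), 22.7585506439209)
bench z -0.00021030909525783677
```

View pics/crop1.png

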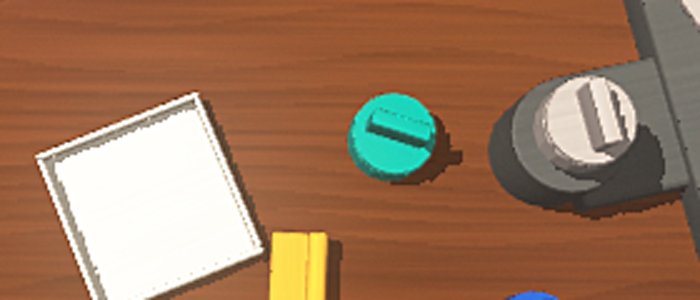

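The crop confirms the choice. The steel cap sits on the neck with its wing top at z = 0.146, as it should, and the dish is 130 mm wide with its floor at 4 mm. Next I check joint range for the whole turn, then go above the cap.

Run:
```python
from h import *
cap=np.array([.5365,-.0893]); y0=np.deg2rad(14.5)-np.pi/2
for b in (0,np.pi):
  for d in(0,.8,1.6):
    q=robot.inverse_kinematics([*cap,.13],[np.pi,0,y0+b+d]); print(b,d,None if q is None else np.round(q,2))
p=robot.sense()["tcp_pos"]
robot.move_straight([p[0],p[1],.42],vel=.25)
robot.goto([*cap,.40],[np.pi,0,y0]); robot.grip(.45,20)
robot.move_straight([*cap,.20],vel=.2)
s=robot.sense(); print(s); f=snap("scene"); save(f,"a1.png",(120,320,60,320),2.5)
```

```text
0 0 [ 0.36  0.41 -0.35  1.94  0.19  0.82 -1.4 ]
0 0.8 [ 0.47  0.43 -0.49  1.94  0.27  0.84 -0.68]
0 1.6 [ 0.56  0.46 -0.61  1.93  0.34  0.86  0.06]
3.141592653589793 0 [ 0.7   0.51 -0.8   1.92  0.47  0.9   1.49]
3.141592653589793 0.8 [ 0.92  0.7  -1.18  1.91  0.75  1.06  2.05]
3.141592653589793 1.6 [-0.7   0.63  1.11  2.   -0.71  0.96 -2.08]
{'t': 4.8167, 'joint_pos': array([ 0.48377271,  0.34115193, -0.49268764,  1.87072006,  0.19270014,
        0.97420401, -1.41117847]), 'joint_velocities': array([ 0.00019741, -0.01013911, -0.00020275, -0.00422209,  0.00138561,
       -0.0006446 ,  0.00058586]), 'effort': array([ 2.08608859e-02, -3.81363595e+01, -3.51059385e+00, -2.08777750e+01,
        1.24903987e-02,  1.10039563e-02, -3.43025677e-04]), 'tcp_pos': array([ 0.53733744, -0.08925572,  0.20108832]), 'tcp_rot': array([-3.13953001e+00, -7.52594769e-04, -1.31775255e+00]), 'wrist_force': array([ 0.21246071, -0.04245906, -0.87587698]), 'torque': array([-0.0520059 , -0.01661058, -0.01726233]), 'opening': 0.45055469271680215}
```

View pics/a1.png

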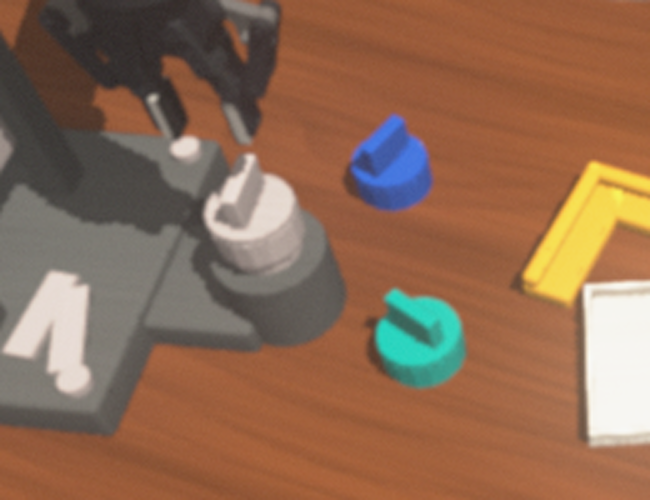

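The picture shows the jaws above the steel cap at about crop (205,130), opening across the wing. Next I descend with a contact guard and grip lightly.

```bash
cat >> h.py <<'E'
def st(lab=""):
    s=robot.sense(); print(lab,"t%.2f"%s["t"],"p",s["tcp_pos"].round(4),"yaw%.4f"%s["tcp_rot"][2],"F",s["wrist_force"].round(2),"M",s["torque"].round(3),"o%.3f"%s["opening"]); return s
E
python3 - <<'E'
from h import *
cap=[.5365,-.0893]
print(robot.move_straight([*cap,.150],vel=.1), robot.move_straight([*cap,.1315],vel=.03,contact_N=4))
robot.sleep(.2); st("down")
robot.grip(0,20); robot.sleep(.2); st("grip20")
E
```

```text
False False
down t6.48 p [ 0.5366 -0.0893  0.1317] yaw-1.3178 F [-0.12 -0.81 -0.23] M [ 0.006 -0.024  0.008] o0.449
grip20 t7.03 p [ 0.5366 -0.0894  0.1316] yaw-1.3178 F [-1.49 -0.39  1.02] M [-0.042  0.098 -0.008] o0.138
```

Run:
```python
from h import *
robot.grip(0,70); robot.sleep(.15); st("grip70")
cap=[.5365,-.0893]
for z in(.1285,.1265,.1245):
    c=robot.move_straight([*cap,z],vel=.02,contact_N=14); robot.sleep(.1); st(c)
    if c: break
```

```text
grip70 t7.39 p [ 0.5366 -0.0893  0.1316] yaw-1.3177 F [-0.38 -0.72  2.47] M [-0.062  0.12   0.025] o0.127
False t7.79 p [ 0.5366 -0.0893  0.1287] yaw-1.3177 F [-0.74 -0.41  5.46] M [-0.02   0.326 -0.008] o0.126
False t8.14 p [ 0.5367 -0.0892  0.127 ] yaw-1.3176 F [-2.08 -0.22  6.85] M [-0.038  0.48  -0.014] o0.122
False t8.49 p [ 0.5367 -0.0892  0.1252] yaw-1.3175 F [-1.24  0.1   8.75] M [ 0.005  0.578 -0.021] o0.126
```

Run:
```python
from h import *
P=[.5365,-.0893,.1235]; y=np.deg2rad(14.5)-np.pi/2
robot.move_straight(P,vel=.02,contact_N=8); robot.sleep(.1); st("pressed")
robot.move_straight(P,attitude=[np.pi,0,y+.02]); st("ms .02")
robot.goto(P,[np.pi,0,y+.04]); st("goto .04")
robot.sleep(.15); st("settled")
robot.goto(P,[np.pi,0,y+.06]); st("goto .06")
```

```text
pressed t8.84 p [ 0.5367 -0.0892  0.1243] yaw-1.3176 F [-2.02  0.12  9.98] M [-0.008  0.623 -0.018] o0.126
ms .02 t9.09 p [ 0.5367 -0.0892  0.1244] yaw-1.2976 F [-2.9  -0.42  9.52] M [ 0.007  0.63  -0.011] o0.128
goto .04 t9.34 p [ 0.5367 -0.0892  0.1244] yaw-1.2776 F [-3.05  0.    9.29] M [0.062 0.644 0.034] o0.127
settled t9.49 p [ 0.5367 -0.0891  0.1244] yaw-1.2777 F [-2.23  0.06  9.44] M [0.016 0.636 0.017] o0.125
goto .06 t9.74 p [ 0.5368 -0.0891  0.1244] yaw-1.2577 F [-2.46  0.85 10.63] M [0.025 0.636 0.037] o0.124
```

```bash
cat > turn.py <<'E'
from h import *
P=[.5365,-.0893,.1235]; y=np.deg2rad(14.5)-np.pi/2
log=[]
def step(a):
    robot.goto(P,[np.pi,0,y+a]); m=[robot.sense()["torque"][2]]
    log.append((a,m[0])); return m[0]
for a in np.arange(.12,.56,.06):
    if abs(step(a))>.15: break
else:
    base=np.median([m for _,m in log]); a=log[-1][0]
    while a<1.6:
        d=abs(log[-1][1]-base)
        if d>.15: break
        a+=.004 if d>.09 else .008
        step(a); base=np.median([m for _,m in log[-12:]][:-1])
print(np.round(log,3)[-30:].tolist(),"base",base); st()
E
python3 turn.py
```

```text
[[0.556, -0.016], [0.564, -0.097], [0.572, -0.047], [0.58, -0.032], [0.588, 0.053], [0.596, -0.03], [0.604, 0.02], [0.612, -0.043], [0.62, 0.033], [0.628, -0.062], [0.636, -0.123], [0.64, 0.037], [0.648, 0.059], [0.652, -0.054], [0.66, 0.007], [0.668, -0.025], [0.676, -0.054], [0.684, -0.085], [0.692, -0.064], [0.7, -0.086], [0.708, -0.069], [0.716, -0.117], [0.724, -0.142], [0.732, -0.177], [0.736, -0.162], [0.74, -0.17], [0.748, -0.118], [0.756, -0.113], [0.764, -0.2], [0.772, -0.346]] base -0.118458264643899
 t19.49 p [ 0.5362 -0.088   0.1245] yaw-0.5464 F [-4.22  2.83 11.45] M [ 0.43   1.05  -0.346] o0.124
```

```bash
cat >> h.py <<'E'
def avg(n=8,dt=.03):
    A=[]
    for _ in range(n):
        robot.sleep(dt); s=robot.sense(); A.append([*s["wrist_force"],*s["torque"],*s["tcp_pos"],s["tcp_rot"][2],s["tcp_rot"][0],s["tcp_rot"][1]])
    A=np.array(A); print("t%.2f"%s["t"],A.mean(0).round(4).tolist(),"sdMz",A[:,5].std().round(3)); return A.mean(0)
E
python3 - <<'E'
from h import *
avg()
f=snap("scene"); save(f,"b1.png",(130,290,90,290),3.5)
f=snap("top"); W=world(f)
E
```

```text
t19.76 [-4.2381, 2.1873, 11.6886, 0.5343, 1.0564, -0.3265, 0.5362, -0.088, 0.1245, -0.5464, -3.141, 0.0013] sdMz 0.021
```

View pics/b1.png

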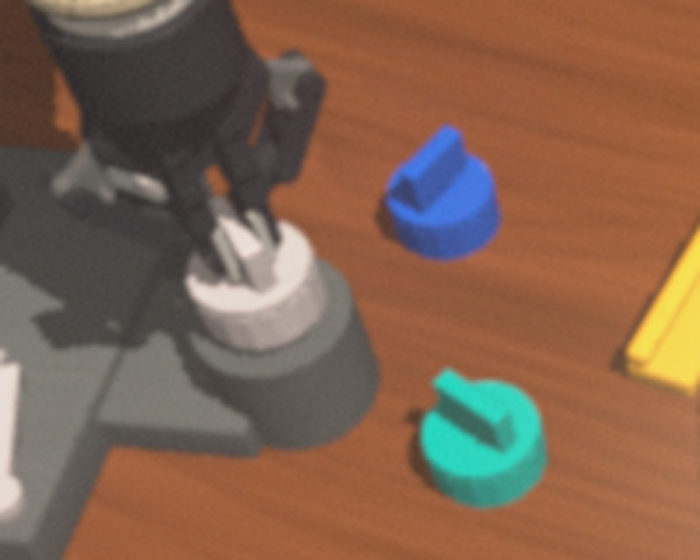

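The picture shows the jaws holding the wing, and the cap has turned with them. A steady torque of -0.33 N m rose within about 0.015 rad, which fits the stop at about 0.757. I back off 0.06 rad and ease up, watching the force.

Run:
```python
from h import *
P=[.5365,-.0893,.1235]; y=np.deg2rad(14.5)-np.pi/2
for a in(.76,.74,.695):
    robot.goto(P,[np.pi,0,y+a]); print(a); avg(3)
for z in(.1255,.1275,.1295,.1315,.1325):
    c=robot.move_straight([*P[:2],z],vel=.03); F=avg(3)
    if F[2]<-4: print("pull"); break
```

```text
0.76
t20.21 [-4.4991, 2.3258, 11.7844, 0.4813, 1.0759, -0.1481, 0.5362, -0.088, 0.1245, -0.5577, -3.1412, 0.0011] sdMz 0.008
0.74
t20.56 [-3.4937, 1.8866, 11.2677, 0.4468, 0.95, -0.0475, 0.5364, -0.088, 0.1245, -0.5774, -3.1412, 0.0008] sdMz 0.016
0.695
t20.91 [-2.3634, 1.4816, 9.2503, 0.3545, 0.6831, -0.0104, 0.5368, -0.0883, 0.1244, -0.6221, -3.1408, -0.0001] sdMz 0.045
t21.26 [-2.3955, 1.4923, 7.9428, 0.3606, 0.5147, 0.0181, 0.5367, -0.0883, 0.1262, -0.6222, -3.1407, 0.0] sdMz 0.037
t21.61 [-1.4951, 1.6174, 5.7823, 0.3435, 0.4276, -0.0382, 0.5367, -0.0883, 0.128, -0.6221, -3.1406, 0.0002] sdMz 0.029
t21.96 [-0.8396, 2.7453, 4.9146, 0.6472, 0.2524, 0.0025, 0.5367, -0.0884, 0.1297, -0.6223, -3.1405, 0.0002] sdMz 0.066
t22.31 [-0.2726, 3.7879, 3.35, 0.8477, 0.1983, -0.0086, 0.5365, -0.0889, 0.1314, -0.6226, -3.1411, 0.0004] sdMz 0.043
t22.66 [-0.694, 3.337, 2.4946, 0.792, 0.2881, -0.0312, 0.5363, -0.0892, 0.1324, -0.6228, 3.1414, 0.0005] sdMz 0.07
```

The force stays upward past the locked height, so the bar is under the slot. I keep lifting in guarded steps.

Run:
```python
from h import *
P=[.5365,-.0893]
for z in(.134,.136,.139,.143,.149,.156,.166):
    c=robot.move_straight([*P,z],vel=.04,contact_N=7); F=avg(2)
    if c or F[2]<-5: print("stop",c); break
else:
    robot.move_straight([*P,.22],vel=.15); avg(3); f=snap("scene"); save(f,"c1.png",(60,310,60,390),2.2)
```

```text
t22.98 [-1.598, 1.5357, 1.8061, 0.6151, 0.4089, -0.0674, 0.5361, -0.0896, 0.1338, -0.623, 3.1408, 0.0006] sdMz 0.038
t23.29 [-1.8554, 0.428, -1.4714, 0.2339, 0.5372, 0.0363, 0.5358, -0.0899, 0.1356, -0.6232, 3.1402, 0.0009] sdMz 0.035
t23.61 [-1.0031, 0.3677, -1.2884, 0.1644, 0.217, 0.0534, 0.5368, -0.0894, 0.1392, -0.6227, -3.1413, -0.0007] sdMz 0.039
t23.93 [0.2069, 0.0235, 0.246, 0.0604, 0.0971, 0.0545, 0.537, -0.0894, 0.1435, -0.6228, -3.141, -0.0013] sdMz 0.046
t24.29 [-0.219, -0.7926, -2.1299, 0.0033, -0.0032, -0.0531, 0.5367, -0.0894, 0.1492, -0.6228, -3.1414, -0.0006] sdMz 0.003
t24.68 [0.2761, 0.0734, -2.1041, -0.0267, -0.0233, -0.0264, 0.5366, -0.0893, 0.1562, -0.6228, -3.1415, -0.0003] sdMz 0.002
t25.15 [-0.1333, -0.0486, -1.1627, 0.0051, -0.0283, -0.0106, 0.5365, -0.0893, 0.1661, -0.6228, 0.0, -0.0002] sdMz 0.007
t25.76 [-0.1549, 0.2477, -1.3388, -0.0106, -0.0202, 0.0001, 0.5356, -0.0895, 0.2189, -0.6228, 3.1404, 0.0018] sdMz 0.025
```

```bash
ls pics
```

```text
a1.png
b1.png
c1.png
crop1.png
scene0.png
top0.png
```

Run:
```python
from h import *
D=[.4925,.206]
try:
    robot.move_straight([*D,.20],vel=.12)
except robot.IKError: 
    print("goto"); robot.goto([*D,.20],[np.pi,0,-.6228])
robot.move_straight([*D,.10],vel=.12); robot.sleep(.2); avg(3)
f=snap("scene"); save(f,"d1.png",(120,320,220,440),2.8)
```

```text
t29.73 [0.1008, -0.2414, -2.0412, 0.0151, 0.0148, -0.0318, 0.4928, 0.2061, 0.1006, -0.6229, -3.1408, -0.0007] sdMz 0.011
```

View pics/d1.png

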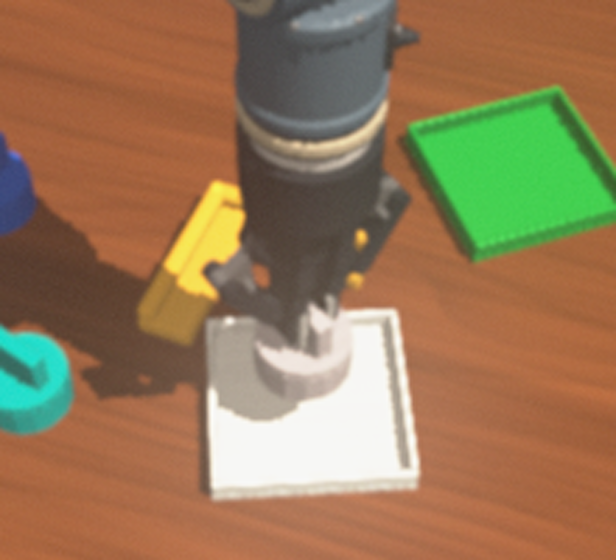

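The picture shows the cap upright in the jaws at about crop (305,350), above the dish. I lower it slowly to contact.

Run:
```python
from h import *
D=[.4925,.206]
robot.move_straight([*D,.062],vel=.08); robot.sleep(.15); avg(4)
c=False; z=.062
c=robot.move_straight([*D,.042],vel=.012,contact_N=3); print("contact",c); avg(3)
```

```text
t30.69 [0.2696, -0.1743, -1.4381, -0.0081, -0.0043, 0.0029, 0.4928, 0.2062, 0.0624, -0.6227, -3.1408, -0.0006] sdMz 0.016
contact True
t31.82 [0.224, -0.3851, 5.793, 0.0112, 0.1332, 0.0006, 0.4925, 0.2059, 0.0498, -0.6227, 3.1413, -0.0001] sdMz 0.02
```

Contact came at z = 0.0498, against 0.0495 predicted. I release, retreat and look.

Run:
```python
from h import *
D=[.4925,.206]
robot.grip(.13,20); robot.sleep(.2); robot.grip(.2); robot.grip(.5); st()
robot.move_straight([*D,.12],vel=.06); robot.move_straight([*D,.26],vel=.2)
robot.goto([.45,-.2,.35],[np.pi,0,-.62]); robot.sleep(.3); st("away")
f=snap("top"); W=world(f); v,u=np.mgrid[0:480,0:640]; near=np.hypot(u-320,v-252)<45
for lab,lo,hi in(("wing",.058,.072),("disc",.029,.04)):
    Q=W[near&(W[...,2]>lo)&(W[...,2]<hi)]; print(lab,len(Q),np.median(Q[:,2]),Q[:,2].std(),cv2.minAreaRect((Q[:,:2]*1000).astype(np.float32)))
a=f["image"].astype(int); b=np.load("/tmp/top0.npz")["image"].astype(int)
for n,(r0,r1,c0,c1) in dict(can=(75,135,320,380),mallet=(140,290,120,215),mould=(262,336,312,395)).items(): print(n,np.abs(a-b)[r0:r1,c0:c1].mean())
save(f,"e1.png",(60,360,100,540),1.8)
```

```text
t32.86 p [0.4917 0.2053 0.0489] yaw-0.6227 F [ 0.4  -0.59 -0.33] M [ 0.005  0.03  -0.002] o0.498
away t36.88 p [ 0.4502 -0.1994  0.3499] yaw-0.6187 F [ 1.03 -0.64 -0.37] M [0.01  0.032 0.033] o0.501
wing 175 0.06343912803930228 0.0019434280517498742 ((494.0969543457031, 203.76699829101562), (44.03899383544922, 12.754980087280273), 55.68514633178711)
disc 646 0.03389969174381947 0.0018194641474007993 ((493.74102783203125, 203.5457000732422), (59.382469177246094, 60.01305389404297), 25.647432327270508)
can 1.1437037037037037
mallet 1.0900116959064328
mould 4.3988928687723865
```

View pics/e1.png

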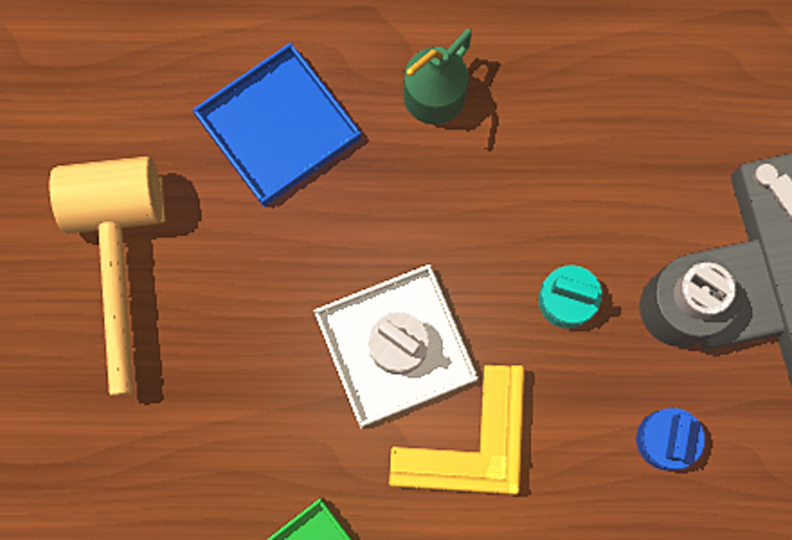

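The picture shows the cap standing wing up in the pale dish at crop (398,343) and the neck open at (709,287). The can, mallet and moulding are at their old pixels. The moulding's larger image difference of 4.4 comes from a comparison box that also takes in the dish and the cap: its edges map back to (369–391, 263) as before.

```bash
python3 -c "
from plant import robot
robot.close_job()"
```

```text
the job is handed in; nothing more can be done
```

The steel cap is off the reservoir and standing wing up in the metal drip dish. The job was handed in at about 37 s.

- **Press and turn:** I gripped the wing, pressed about 7 mm (some 10–12 N) and turned counter-clockwise. The torque rose steeply at about 0.76 rad, peaking near 0.35 N m, under the 0.4 N m limit but close to it.
- **Lift:** I backed off 0.06 rad and the cap came up with no more than about 2 N of pull.
- **Placing:** Lowered slowly, the cap touched the dish floor at the predicted height, with about 6 N of contact force, before I released it.

**Last checks:**
- **Cap:** Its wing top is at 63.4 mm and its disc top at 33.9 mm (64 and 34 mm expected). It stands within about 3 mm of the dish centre, and the arm is clear of everything.
- **Bystanders:** The can and mallet images are unchanged. The moulding's comparison box differed a little more because it also covers part of the dish and cap; its edges are at the same pixels as before.
- **Disagreement:** Turning torque crept up to 0.12–0.18 N m from about 0.72 rad. That is above the stated 0.1 N m, and sideways forces of 3–5 N came with it, so the stop angle is only good to about 0.01–0.02 rad. The cap coming up freely confirmed it was good enough.

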